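Wind the hold-down bar off a carved panel and put the panel in the tray

TASK

The steel bar of the carving jig reaches over the carved panel and traps it. Turn the jig's crank anticlockwise (seen from above) until its stiff drag suddenly falls away, which tells that the bar has just left the panel, and stop right there: about a quarter of a turn more and the bar's tail shoves the varnish tin standing behind it, which must stay where it is, as must the offcut on the jig. Then lift the freed panel straight up, gently and level, lay it flat, carved face up, well inside the plywood tray and let go.

Things in the scene. Friction and masses are not known exactly. Their poses are not given: they have to be found in the camera images.
- jig: the fixed carving jig: a plywood plank 130 mm (x) by 345 mm (y), 18 mm thick, turned by up to 0.3 rad; origin on the bench surface. Along its y axis: at y = -20 mm a grey winder housing, 74 x 80 mm, top 85 mm above the bench, crank on top; at y = +130 mm the bed with the panel.
- bar_slot (a point): where the flat steel bar (24 mm wide, 8 mm thick, 285 mm long, underside 57 mm above the bench) leaves the winder housing towards the panel. The bar runs along the jig's y axis through the housing and reaches over the panel, how far is not known; its tail sticks out on the other side (-y) towards the tin.
- crank_axis (a point): point on the crank's vertical turning axis, level with the knob's centre (122 mm above the bench). The crank arm's top is 100 mm above the bench, its hub cap 104 mm.
- knob_mid (a point): centre of the crank's upright wooden knob: 22 mm across, 40 mm tall (102 to 142 mm above the bench), 45 mm from the axis, at any angle round it. It spins freely on its pin, so it can be pinched from above and carried round without turning the hand.
- spindle (a joint): rad wound since the start, growing anticlockwise seen from above and drawing the bar back 12 mm per rad. A brake in the housing drags on the bar (knob force 8 to 12 N along its path while moving, about 5 N left standing after a slow push) and lets go, about 8 mm after the bar's tip has left the panel, between 6.4 and 14 rad; then under 3 N. Some 1.5 rad later the bar's tail meets the tin.
- panel_mid (a point): centre of the carved panel: 50 mm (x) by 140 mm (y, along the jig's y) by 22 mm, 120 g, z up out of its carved face. It lies loose on the bed, underside 34 mm above the bench, top 1.5 mm below the bar. End fences and corner posts (1.5 mm play) rise to 44 mm above the bench; the middle 100 mm of its long sides is free for fingers down to 20 mm above the bench. Grip it with no more than 30 N.
- tray_in (a point): centre of the inner floor of the open plywood tray, fixed on the bench, 190 x 190 mm outside, walls 6 mm thick and 30 mm high; x and y along its sides, z up. The floor is about 6 mm above the bench.
- varnish_tin: a closed varnish tin, 80 mm across, 100 mm tall, standing on the bench behind the bar's tail (beyond the -y end of the jig); origin under its centre
- wedge: a loose wood offcut 45 x 22 x 16 mm lying on the jig's plank beside the bar's tail, in the corner at its +x, -y end; origin under its centre
Things that resemble listed ones, but are neither listed nor needed, are in the scene too. What is shaped like the part that bears panel_mid but orange or yellow is not meant.

How it is judged:
By the outcome, as a careful person would: the job done as asked, in the order asked, and still so for the second after the job is handed in, with the robot touching nothing.
It also fails if it takes over 72 s, if anything falls off the work surface, if the arm or the gripper's body presses on something with over 40 N, if the wrist force passes 120 N, or if a joint passes its speed limit or range.

ROBOT

A 6-joint arm with a two-finger parallel gripper is mounted at the origin on the work surface. World frame = base frame: x ahead of the robot, y to its left, z up, the work surface at z = 0. Lengths are in m, angles in degrees, forces in N, time in s.
With the tool pointing down it reaches from about 0.4 to 0.825 m from the base axis. Payload 7 kg.
Tool frame: the origin (TCP) lies at the very end of the fingers, on their centre line; the grasp point (between the pads) lies 19 mm behind it; z points along the fingers, y is the direction in which the jaws open and shut (so a half turn about z gives the same grasp; the last joint's range is limited). The gripper opens to 88 mm and grips with 3 to 60 N. Pads are 19 mm wide; open, the fingers measure 130 mm over their backs; the gripper's body (78 mm by 193 mm) begins 47 mm behind the grasp point.
Start: joints at [93.684, 20.546, 0.682, 0, -70.136, -16.507], TCP at [0.15, 0.658, 0.227] pointing down, gripper open.
Joint ranges: [-176.03, 176.03], [-82.01, 121.73], [-58.28, 71.71], [-173.87, 95.51], [-174.79, -0.11], [-173.66, 173.66]. Speed limits (degrees/s): [136.94, 136.94, 172.46, 180, 180, 180].

INTERFACE

Orientations are given as [roll, pitch, yaw] about the fixed x, y, z axes, in that order (R = Rz(yaw) Ry(pitch) Rx(roll)).
In Python, from plant import telemetry, snapshot, calibration, workorder gives the robot as it stands. The module is installed in compiled form; this text tells all that it offers.
- The arm moves only by the tool step_arm, never from a script. Its argument "plan" is text: rows parted by semicolons, each of 7 numbers parted by spaces: the finger opening in cm, from 0 to 8.76, then the shift along the tool's x, y, z in cm, then the turn, a rotation vector about the tool's x, y, z in degrees. A call has 1 to 12 rows; each row shifts and turns the commanded pose from where the row before left it, along the tool's axes as they then stand; what a row does not reach is not made up. A row lasts 1/12 s, in which the tool goes at most 41.7 mm and 7.16 degrees, less where a joint would pass 70% of its speed; a pose out of reach is approached as far as the arm can. A call with a gripper value outside its range is refused whole. The fingers move at their own pace and stop on an object; the grip force is fixed at half the most. Time passes only in rows, so rows that do not move let the fingers close. It gives the time, the measured TCP pose, the force and the opening at its end, in the units of the state.
- telemetry.get_obs(): the state, without advancing time (a new reading comes with each control period).
- snapshot(name): name is "scene" or "side" or "wrist"; returns the picture (400x640x3 uint8, blue, green, red); there is no depth.
- calibration(name): a dict with "K" (3x3 intrinsics, pixels), "camera_from_world" (4x4, takes a point from world to camera coordinates). Camera axes: x right, y up, looking along -z (the intrinsics and any distortion apply to the point x, -y, -z); pixel columns grow to the right and rows downward; lengths in m; the calibration is good to about 2 mm. A picture is of the moment at which its call begins: read the wrist's pose just before it. calibration takes no time and is no camera call; for the wrist camera it gives the pose at the moment of the call.
- workorder.close_job(): hands the job in, once; it reports no verdict.
The state is a dict: "clock": time; "joint_pos": joint angles; "qvel": joint speeds; "tau": joint torques, N m; "tool_pos": TCP position; "orientation": TCP orientation; "force": force on the tool from outside, world axes, zero at the start; "moment": the same for the moment, N m; "opening": finger opening in m.
Only numpy, scipy, OpenCV 4.12 (cv2) and the standard library are available. Lean on these libraries where they do the work, as an engineer would, in place of code of your own. Each camera call takes 0.05 s, during which the arm holds its last target.

## Working session

There is one attempt and no reset: what is moved stays moved. The work goes in short steps, Python scripts to look and compute and a tool call to move; the robot and the scene stay as the last step left them, time stands still between calls to the robot, and variables do not carry over. Pictures are saved under pics/ and viewed, and the job is handed in when it is done.

Besides the shell and the picture viewer there is one more tool, called after "Emit:" in YAML: its name, and indented under it one key for each argument. step_arm: Moves the arm, as the interface text tells. Its arguments: {"type":"object","properties":{"plan":{"type":"string"}},"required":["plan"]}

```bash
mkdir -p pics; ls
python3 - <<'E'
from plant import telemetry, snapshot, calibration, workorder
import cv2,numpy as np
np.set_printoptions(precision=4,suppress=True)
for n in ["scene","side","wrist"]:
    c=calibration(n); print(n,c)
    cv2.imwrite(f"pics/{n}0.png",snapshot(n))
print(telemetry.get_obs())
E
```

```text
pics
scene {'K': array([[484.9479,   0.    , 315.7382],
       [  0.    , 484.9479, 202.0855],
       [  0.    ,   0.    ,   1.    ]]), 'camera_from_world': array([[ 0.5754,  0.8178,  0.0011, -0.2693],
       [-0.5337,  0.3745,  0.7582,  0.1588],
       [ 0.6197, -0.4369,  0.652 , -1.5955],
       [ 0.    ,  0.    ,  0.    ,  1.    ]])}
side {'K': array([[475.2602,   0.    , 315.4392],
       [  0.    , 475.2602, 204.4101],
       [  0.    ,   0.    ,   1.    ]]), 'camera_from_world': array([[ 0.7013, -0.7128, -0.0141, -0.2902],
       [ 0.5163,  0.4942,  0.6995, -0.3162],
       [-0.4916, -0.4978,  0.7145, -1.1636],
       [ 0.    ,  0.    ,  0.    ,  1.    ]])}
wrist {'K': array([[319.8598,   0.    , 321.5143],
       [  0.    , 319.8598, 196.7111],
       [  0.    ,   0.    ,   1.    ]]), 'camera_from_world': array([[-0.222 , -0.9751,  0.001 ,  0.6748],
       [ 0.9359, -0.2134, -0.2802,  0.0344],
       [ 0.2734, -0.0612,  0.9599, -0.3904],
       [ 0.    ,  0.    ,  0.    ,  1.    ]])}
{'clock': 0.15, 'joint_pos': array([ 93.6863,  20.5814,   0.648 ,  -0.0134, -70.1367, -16.5084]), 'qvel': array([ 0.0228, -0.1018,  0.08  ,  0.0898, -0.0246,  0.0755]), 'tau': array([ -0.0006, -58.3277,  29.3287,   7.001 ,   0.0088,  -0.0001]), 'tool_pos': array([0.1497, 0.6578, 0.2259]), 'orientation': array([179.9291,  -0.0079, -12.8267]), 'force': array([ 0.0515,  0.047 , -0.4931]), 'moment': array([ 0.0074, -0.0196,  0.0079]), 'opening': 0.08774058330908464}
```

View pics/scene0.png

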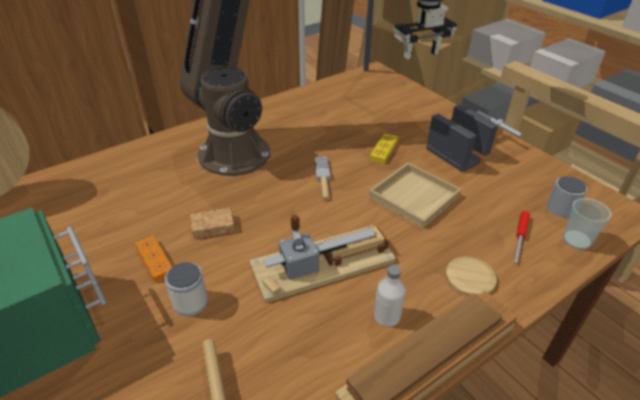

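View pics/side0.png

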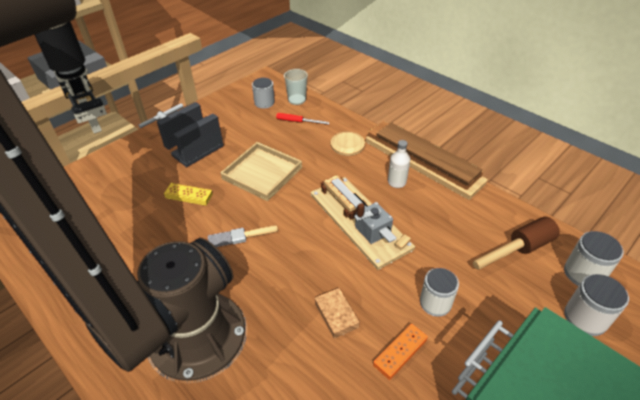

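View pics/wrist0.png

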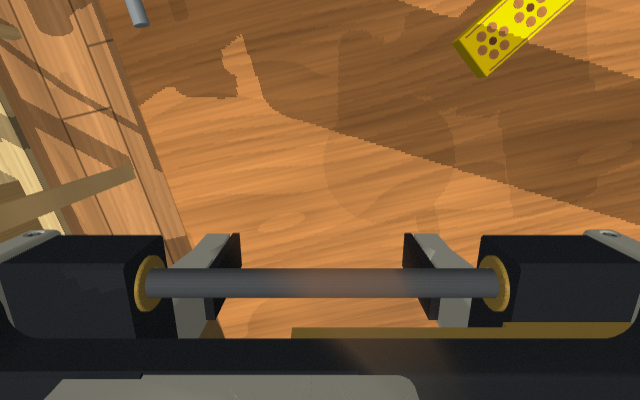

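The scene view shows the jig at about (320,262), its housing at (299,257), the knob at (295,222), the tray at (415,195) and the tin at (187,288). The side view shows the jig at (360,220). I'll crop closer.

Run:
```python
import cv2
a=cv2.imread("pics/scene0.png")[205:305,240:405]; b=cv2.imread("pics/side0.png")[165:275,300:420]
cv2.imwrite("pics/c1.png",cv2.resize(a,None,fx=4.8,fy=4.8,interpolation=cv2.INTER_CUBIC))
cv2.imwrite("pics/c2.png",cv2.resize(b,None,fx=5,fy=5,interpolation=cv2.INTER_CUBIC))
```

```text
(no output)
```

View pics/c1.png

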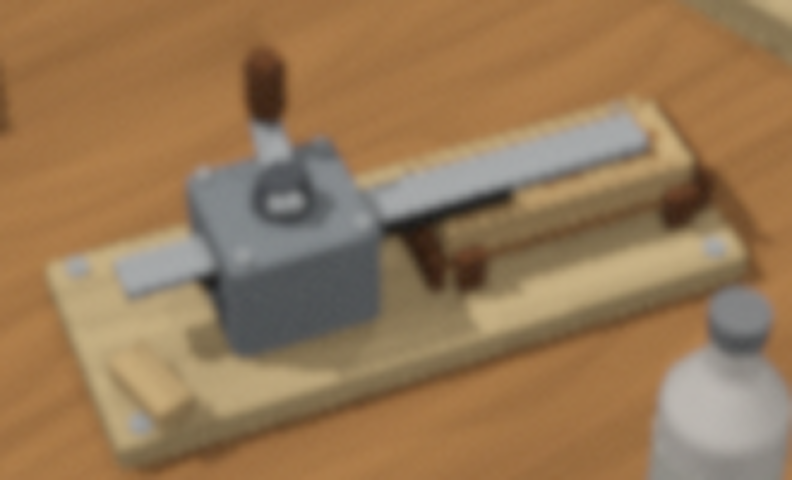

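View pics/c2.png

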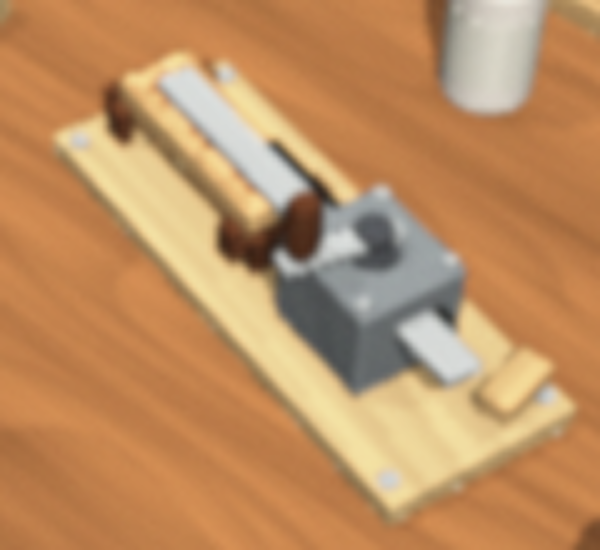

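The crops show the light-wood panel lying under the bar, with the brown posts and fences around it. The knob is at scene (295,222) and side (361,210), and the wedge is at side (402,241).

```bash
cat > h.py <<'E'
from plant import telemetry, snapshot, calibration, workorder
import cv2,numpy as np
np.set_printoptions(precision=4,suppress=True)
F=np.diag([1,-1,-1.])
def P(c):
    T=c["camera_from_world"]; return c["K"]@F@T[:3]
def ray(c,uv):
    T=c["camera_from_world"];R=T[:3,:3];o=-R.T@T[:3,3]
    d=R.T@F@np.linalg.inv(c["K"])@np.array([uv[0],uv[1],1.]);return o,d/np.linalg.norm(d)
def onz(c,uv,z):
    o,d=ray(c,uv);return o+d*(z-o[2])/d[2]
def tri(c1,p1,c2,p2):
    X=cv2.triangulatePoints(P(c1),P(c2),np.array(p1,float).reshape(2,1),np.array(p2,float).reshape(2,1));return (X[:3]/X[3]).ravel()
def proj(c,X):
    x=P(c)@np.append(X,1);return x[:2]/x[2]
E
python3 - <<'E'
from h import *
S,D=calibration("scene"),calibration("side")
a=lambda u,v:(u/4.8-.4+240,v/4.8-.4+205)
b=lambda u,v:(u/5-.4+300,v/5-.4+165)
pts={"knobtop":((264,55),(303,202)),"knobbot":((265,115),(299,250)),"screwTm":((78,265),(388,480)),"screwTp":((140,424),(545,395)),"screwPp":((713,246),(225,72)),
"hub":((287,190),(380,230)),"bartip+":((650,145),(190,65)),"bartip-":((625,118),(163,85)),"tail+":((128,293),(480,365)),"tail-":((115,265),(448,382)),"wedge":((150,375),(515,378))}
for n,(p,q) in pts.items():
    X=tri(S,a(*p),D,b(*q)); print(n,X,"res",proj(S,X)-a(*p))
for n,z in [("screwTm",.018),("screwTp",.018),("screwPp",.018)]:
    print(n,onz(S,a(*pts[n][0]),z),onz(D,b(*pts[n][1]),z))
print("Pm side",onz(D,b(80,142),.018))
E
```

```text
knobtop [ 0.5004 -0.0848  0.1406] res [-0.059   0.0602]
knobbot [ 0.5013 -0.085   0.1013] res [ 0.2901 -0.2907]
screwTm [ 0.467  -0.1828  0.0189] res [-0.0615  0.054 ]
screwTp [ 0.5745 -0.2087  0.0179] res [ 0.2673 -0.2284]
screwPp [0.6474 0.098  0.0198] res [ 0.2473 -0.2758]
hub [ 0.5479 -0.1034  0.096 ] res [ 0.0679 -0.0666]
bartip+ [0.6021 0.0883 0.0625] res [ 0.0909 -0.1029]
bartip- [0.5787 0.09   0.0617] res [-0.1934  0.2189]
tail+ [ 0.5337 -0.1884  0.0622] res [ 0.115  -0.1022]
tail- [ 0.513  -0.1833  0.0611] res [ 0.2343 -0.2095]
wedge [ 0.5619 -0.1949  0.0325] res [ 0.1226 -0.1068]
screwTm [ 0.4662 -0.1822  0.018 ] [ 0.4676 -0.1826  0.018 ]
screwTp [ 0.5747 -0.2096  0.018 ] [ 0.5746 -0.2079  0.018 ]
screwPp [0.6466 0.0981 0.018 ] [0.6493 0.1005 0.018 ]
Pm side [0.5395 0.1225 0.018 ]
```

Run:
```python
import cv2
s=cv2.imread("pics/scene0.png");d=cv2.imread("pics/side0.png")
a=cv2.resize(s[155:235,355:475],None,fx=3.3,fy=3.3,interpolation=cv2.INTER_CUBIC)
b=cv2.resize(d[135:215,210:330],None,fx=3.3,fy=3.3,interpolation=cv2.INTER_CUBIC)
e=cv2.resize(s[255:335,355:475],None,fx=3.3,fy=3.3,interpolation=cv2.INTER_CUBIC)
f=cv2.resize(d[130:210,340:460],None,fx=3.3,fy=3.3,interpolation=cv2.INTER_CUBIC)
import numpy as np
cv2.imwrite("pics/c3.png",np.vstack([np.hstack([a,b]),np.hstack([e,f])]))
```

```text
(no output)
```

View pics/c3.png

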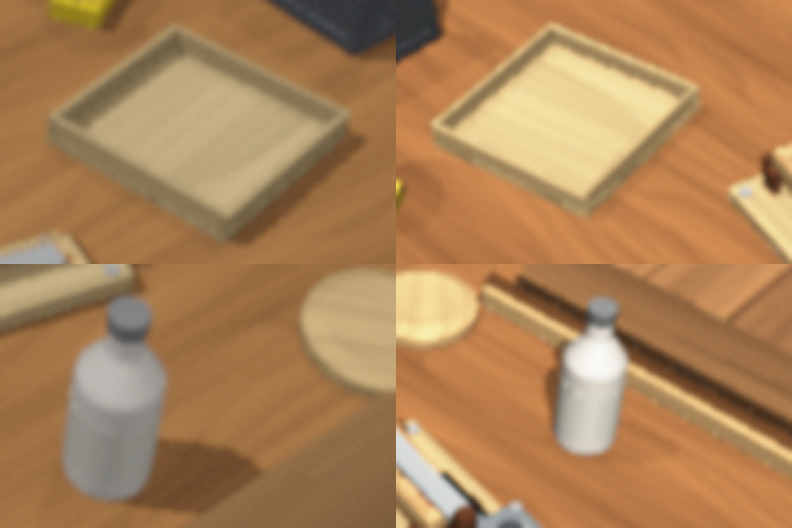

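Run:
```python
from h import *
S,D=calibration("scene"),calibration("side")
a=lambda u,v,x0,y0:(u/3.3-.35+x0,v/3.3-.35+y0)
A=np.array([onz(S,a(u,v,355,155),.030) for u,v in [(48,122),(178,25),(350,112),(228,220)]])
B=np.array([onz(D,a(u,v,210,135),.030) for u,v in [(36,127),(156,22),(303,90),(189,198)]])
for X in (A,B):
    print(X[:,:2]); print("mean",X.mean(0),[np.linalg.norm(X[i]-X[i-1]) for i in range(4)], [np.degrees(np.arctan2(*(X[i]-X[i-1])[[1,0]])) for i in range(4)])
print("bottle top",tri(S,a(130,303-264,355,255),D,a(603-396,302-264,340,130)), onz(S,a(108,478-264,355,255),0),onz(D,a(586-396,440-264,340,130),0))
# tin: scene top lid centre (184,276), side (440,280)
print("tin",tri(S,(184,274),D,(440,279)))
```

```text
[[0.4332 0.2133]
 [0.3928 0.4064]
 [0.5755 0.4403]
 [0.6144 0.2525]]
mean [0.504  0.3282 0.03  ] [np.float64(0.18538475725197126), np.float64(0.19733032963120875), np.float64(0.18585440184692759), np.float64(0.19177509707190987)] [np.float64(-167.78064048076138), np.float64(101.8096723337843), np.float64(10.505477566404583), np.float64(-78.31767278372408)]
[[0.3847 0.3993]
 [0.5732 0.44  ]
 [0.6031 0.2501]
 [0.4224 0.2166]]
mean [0.4958 0.3265 0.03  ] [np.float64(0.1864843052998389), np.float64(0.19282793721090022), np.float64(0.19222142821441077), np.float64(0.1837420093506222)] [np.float64(101.68228343716488), np.float64(12.18680738154471), np.float64(-81.03662177750601), np.float64(-169.50985308829473)]
bottle top [ 0.7707 -0.0154  0.1644] [ 0.7819 -0.0218  0.    ] [ 0.767  -0.0219  0.    ]
tin [ 0.4777 -0.3632  0.0968]
```

List of look-alikes:
- **Panel:** the light wood under the bar at scene (365,243). The orange block at (153,257) and the yellow one at (384,148) are decoys.
- **Tin:** at scene (187,288), behind the bar's tail. The other tins, at side (595,255) and (600,305), aren't it.
- **Tray:** at scene (415,195). The round board at (471,275) isn't it.

The c1 and c2 crops confirm the choice. The estimates agree with the given sizes: axis about (0.543,-0.103), knob (0.501,-0.085), tray (0.50,0.328).

Emit:
step_arm:
  plan: "8.7 3 1.95 0 0 0 0;8.7 3 1.95 0 0 0 0;8.7 3 1.95 0 0 0 0;8.7 3 1.95 0 0 0 0;8.7 3 1.95 0 0 0 0;8.7 3 1.95 0 0 0 0;8.7 3 1.95 0 0 0 0;8.7 3 1.95 0 0 0 0;8.7 3 1.95 0 0 0 0;8.7 3 1.95 0 0 0 0;8.7 3 1.95 0 0 0 0;8.7 3 1.95 0 0 0 0"

```text
clock: 1.15
tool_pos: [0.4497, 0.3485, 0.2266]
orientation: [180.0, 0.0, -12.8]
force: [0.7, 0.9, -0.3]
opening: 0.0874
```

Run:
```python
from h import *
o=telemetry.get_obs();print(o["clock"],o["tool_pos"],o["orientation"],o["joint_pos"],o["force"])
c=calibration("wrist");im=snapshot("wrist");cv2.imwrite("pics/w1.png",im);np.savez("w1.npz",**c)
```

```text
1.15 [0.4497 0.3485 0.2266] [179.9994   0.0046 -12.8114] [ 57.4722  10.6166 -12.9673  -0.0045 -66.4182  19.7182] [ 0.6733  0.8794 -0.2939]
```

View pics/w1.png

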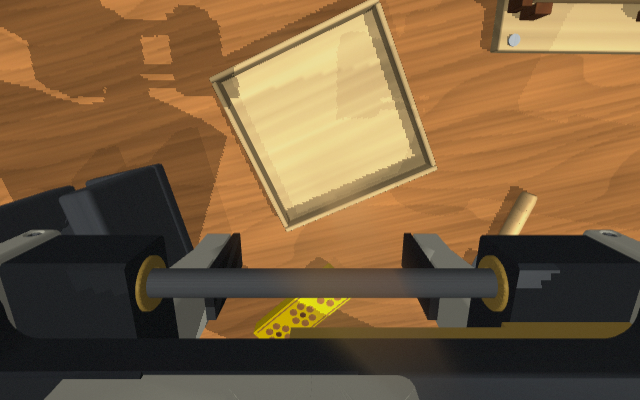

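Emit:
step_arm:
  plan: "8.7 1.2 3.4 0 0 0 0;8.7 1.2 3.4 0 0 0 0;8.7 1.2 3.4 0 0 0 0;8.7 1.2 3.4 0 0 0 0;8.7 1.2 3.4 0 0 0 0;8.7 1.2 3.4 0 0 0 0;8.7 1.2 3.4 0 0 0 0;8.7 1.2 3.4 0 0 0 0;8.7 1.2 3.4 0 0 0 0;8.7 1.2 3.4 0 0 0 0;8.7 1.2 3.4 0 0 0 0"

```text
clock: 2.12
tool_pos: [0.4943, -0.0456, 0.2267]
orientation: [-180.0, -0.0, -12.8]
force: [0.6, 0.5, -0.4]
opening: 0.0868
```

Run:
```python
from h import *
c0=dict(np.load("w1.npz"))
X=np.array([onz(c0,p,.030) for p in [(212,80),(379,2),(436,168),(288,230)]])
print(X[:,:2],X.mean(0),[np.linalg.norm(X[i]-X[i-1]) for i in range(4)], [np.degrees(np.arctan2(*(X[i]-X[i-1])[[1,0]])) for i in range(4)])
o=telemetry.get_obs();print(o["clock"],o["tool_pos"],o["orientation"],o["joint_pos"],o["force"])
c=calibration("wrist");im=snapshot("wrist");cv2.imwrite("pics/w2.png",im);np.savez("w2.npz",**c)
```

```text
[[0.5724 0.4385]
 [0.6048 0.2561]
 [0.4276 0.2221]
 [0.3919 0.4032]] [0.4992 0.33   0.03  ] [np.float64(0.18390261215036993), np.float64(0.1852069936922382), np.float64(0.18038183319392084), np.float64(0.18462560075431314)] [np.float64(11.047663569971077), np.float64(-79.93790551578094), np.float64(-169.1284020499496), np.float64(101.15192482055862)]
2.1167 [ 0.4943 -0.0456  0.2267] [-179.9879   -0.0117  -12.8085] [ 17.4598   3.5198 -21.2902  -0.005  -65.1738  59.7338] [ 0.5674  0.469  -0.4438]
```

View pics/w2.png

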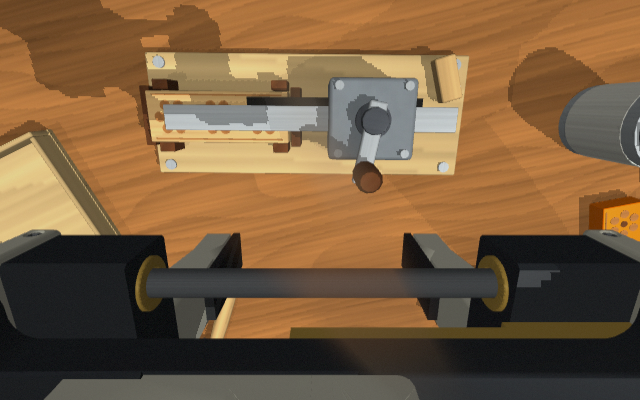

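Run:
```python
import cv2
s=cv2.imread("pics/w2.png")
cv2.imwrite("pics/c4.png",cv2.resize(s[45:200,135:295],None,fx=3.7,fy=3.7,interpolation=cv2.INTER_CUBIC))
cv2.imwrite("pics/c5.png",cv2.resize(s[65:205,310:470],None,fx=4,fy=4,interpolation=cv2.INTER_CUBIC))
```

```text
(no output)
```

View pics/c4.png

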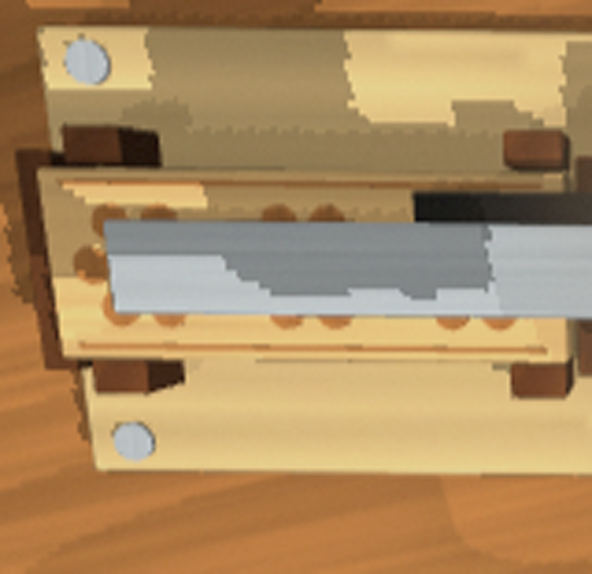

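View pics/c5.png

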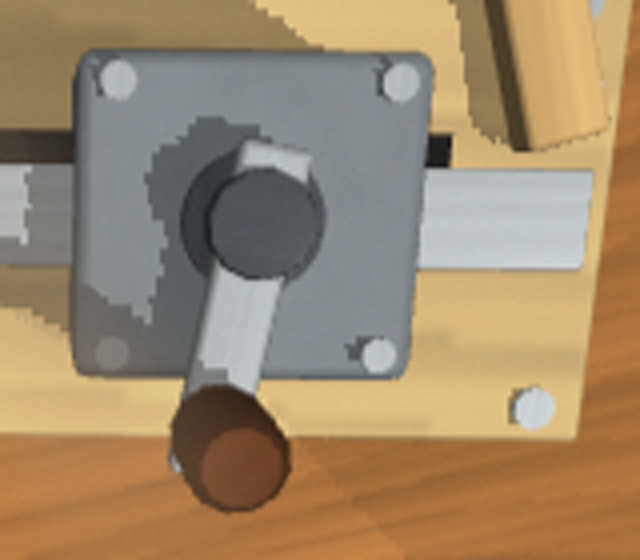

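Run:
```python
from h import *
c=dict(np.load("w2.npz"))
p4=lambda u,v:(u/3.7-.36+135,v/3.7-.36+45); p5=lambda u,v:(u/4-.375+310,v/4-.375+65)
hub=onz(c,p5(266,223),.104);kn=onz(c,p5(245,468),.142)
print("hub",hub,"knob",kn,np.linalg.norm((hub-kn)[:2]),np.degrees(np.arctan2(*(kn-hub)[[1,0]])))
hc=np.array([onz(c,p5(*q),.085) for q in [(80,52),(432,55),(408,378),(76,376)]]);print("house",hc.mean(0),[np.linalg.norm(hc[i]-hc[i-1]) for i in range(4)],[np.degrees(np.arctan2(*(hc[i]-hc[i-1])[[1,0]])) for i in range(4)])
pc=np.array([onz(c,p4(*q),.056) for q in [(38,168),(565,173),(568,361),(62,358)]]);print("panel",pc[:,:2],pc.mean(0),[np.linalg.norm(pc[i]-pc[i-1]) for i in range(4)],[np.degrees(np.arctan2(*(pc[i]-pc[i-1])[[1,0]])) for i in range(4)])
tip=[onz(c,p4(*q),.065) for q in [(104,221),(113,313)]];print("tip",tip)
tl=[onz(c,p5(*q),.065) for q in [(593,170),(583,270)]];print("tail",tl)
b=(np.mean(tip,0)-np.mean(tl,0));print(np.linalg.norm(b),np.degrees(np.arctan2(b[0],b[1])))
```

```text
hub [ 0.545  -0.1044  0.104 ] knob [ 0.5033 -0.0865  0.142 ] 0.04535289416067856 156.82841147065113
house [ 0.5447 -0.1035  0.085 ] [np.float64(0.07178820127204755), np.float64(0.07750970859369904), np.float64(0.07162935114886256), np.float64(0.07830971877208252)] [np.float64(-13.151585022793912), np.float64(-103.26737537780977), np.float64(167.48847679657828), np.float64(76.85330137298853)]
panel [[ 0.6193  0.1034]
 [ 0.5873 -0.0319]
 [ 0.5394 -0.0203]
 [ 0.5711  0.1154]] [0.5792 0.0417 0.056 ] [np.float64(0.0497056201012861), np.float64(0.13897214963021084), np.float64(0.04925097385249822), np.float64(0.13939551321863974)] [np.float64(-14.04331612084842), np.float64(-103.32379875102271), np.float64(166.4417281109633), np.float64(76.86163352200559)]
tip [array([0.6018, 0.087 , 0.065 ]), array([0.5792, 0.093 , 0.065 ])]
tail [array([ 0.5364, -0.1891,  0.065 ]), array([ 0.5133, -0.1842,  0.065 ])]
0.28434172267113095 13.341716644485327
```

Emit:
step_arm:
  plan: "5 0 0 0 0 0 7;5 0 0 0 0 0 7;5 0 0 0 0 0 7;5 0 0 0 0 0 7;5 0 0 0 0 0 7;5 0 0 0 0 0 7;5 0 0 0 0 0 7;5 0 0 0 0 0 7;5 0 0 0 0 0 7;5 0 0 0 0 0 7;5 0 0 0 0 0 7;5 0 0 0 0 0 7"

```text
clock: 3.17
tool_pos: [0.4944, -0.0438, 0.2264]
orientation: [180.0, -0.0, -97.2]
force: [0.4, 0.2, 0.2]
opening: 0.05
```

Emit:
step_arm:
  plan: "5 0 0 0 0 0 6.5;5 0 0 0 0 0 0"

```text
clock: 3.33
tool_pos: [0.4944, -0.0438, 0.2264]
orientation: [180.0, -0.0, -103.6]
force: [-0.1, -0.3, -0.3]
opening: 0.0503
```

```bash
cat >> h.py <<'E'
from scipy.spatial.transform import Rotation as Rr
def tod(target,o=None):
    o=o or telemetry.get_obs(); R=Rr.from_euler("xyz",o["orientation"],degrees=True)
    return R.inv().apply(np.array(target)-o["tool_pos"])*100
E
python3 - <<'E'
from h import *
o=telemetry.get_obs();print(o["clock"],o["tool_pos"],o["orientation"],o["joint_pos"],o["force"],o["opening"])
print(tod([.5035,-.0865,.112]))
E
```

```text
3.3333 [ 0.4944 -0.0438  0.2264] [ 179.974    -0.0061 -103.6216] [ 17.6639   3.5547 -21.2929  -0.0092 -65.1778 -31.2816] [-0.0722 -0.3096 -0.2573] 0.05025918647314847
[ 3.9351 -1.8953 11.4362]
```

Emit:
step_arm:
  plan: "5 2 -0.95 0 0 0 0.3;5 1.95 -0.95 2 0 0 0;5 0 0 2 0 0 0;5 0 0 2 0 0 0;5 0 0 0 0 0 0"

```text
clock: 3.75
tool_pos: [0.5013, -0.0871, 0.1628]
orientation: [179.6, -0.1, -103.5]
force: [-1.3, -0.6, -0.9]
opening: 0.05
```

Run:
```python
from h import *
o=telemetry.get_obs();print(o["clock"],o["tool_pos"],o["orientation"],o["force"])
c=calibration("wrist");im=snapshot("wrist");cv2.imwrite("pics/w3.png",im);np.savez("w3.npz",**c)
print(proj(c,[.5035,-.0865,.142]),tod([.5035,-.0865,.112],o))
```

```text
3.75 [ 0.5013 -0.0871  0.1628] [ 179.6463   -0.0897 -103.5   ] [-1.2562 -0.5843 -0.8732]
[319.1899 235.0782] [-0.1204 -0.2281  5.0787]
```

View pics/w3.png

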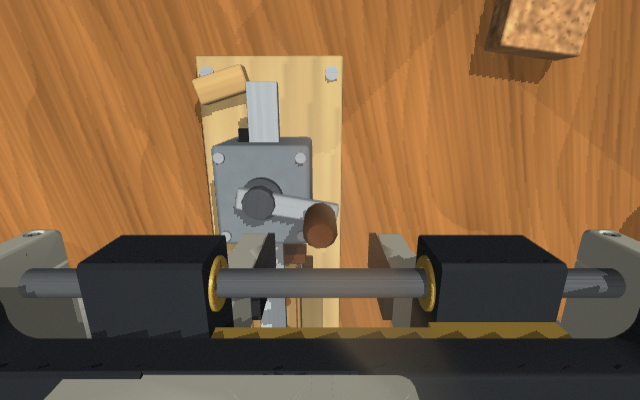

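The knob's top is seen at about (320,232), against a prediction of (319,235), and it sits between the fingers. Next I lower and close.

Emit:
step_arm:
  plan: "5 0 0 2 0 0 0;5 0 0 2 0 0 0;5 0 0 1 0 0 0;5 0 0 0 0 0 0"

```text
clock: 4.13
tool_pos: [0.5031, -0.0866, 0.1156]
orientation: [179.9, -0.1, -103.5]
force: [-0.5, -0.4, 0.3]
opening: 0.0501
```

Run:
```python
from h import *
o=telemetry.get_obs();print(o["clock"],o["tool_pos"],o["orientation"],o["force"])
print(tod([.5035,-.0865,.112],o))
```

```text
4.1333 [ 0.5031 -0.0866  0.1156] [ 179.8611   -0.0558 -103.5313] [-0.4741 -0.4231  0.3153]
[-0.0214 -0.0403  0.3588]
```

Emit:
step_arm:
  plan: "0 0 0 0 0 0 0;0 0 0 0 0 0 0;0 0 0 0 0 0 0;0 0 0 0 0 0 0;0 0 0 0 0 0 0;0 0 0 0 0 0 0"

```text
clock: 4.63
tool_pos: [0.5026, -0.0868, 0.1171]
orientation: [179.9, -0.0, -103.6]
force: [-5.5, 2.9, 7.6]
opening: 0.0212
```

Run:
```python
from h import *
o=telemetry.get_obs();print(o["clock"],o["tool_pos"],o["orientation"],o["force"],o["opening"])
# waypoint table: tool-frame steps round the circle from angle a0
ax=np.array([.545,-.104]);k=o["tool_pos"][:2]-ax;print(np.linalg.norm(k),np.degrees(np.arctan2(k[1],k[0])))
yaw=np.radians(-103.5);tx=np.array([np.cos(yaw),np.sin(yaw)]);ty=np.array([np.sin(yaw),-np.cos(yaw)])
def pt(a): return .045*np.array([np.cos(np.radians(a)),np.sin(np.radians(a))])
for st in (20,15):
  print(st)
  a0=156.9
  for i in range(int(360/st)):
    d=(pt(a0+st*(i+1))-pt(a0+st*i))*100; print(i,round(a0+st*i,1),"%.2f %.2f"%(d@tx,d@ty))
```

```text
4.6333 [ 0.5026 -0.0868  0.1171] [ 179.8875   -0.0246 -103.6317] [-5.4533  2.88    7.5519] 0.021181582156973574
0.04578766084419888 157.8947855213256
20
0 156.9 1.56 -0.01
1 176.9 1.46 -0.54
2 196.9 1.19 -1.01
3 216.9 0.77 -1.36
4 236.9 0.26 -1.54
5 256.9 -0.28 -1.54
6 276.9 -0.79 -1.35
7 296.9 -1.20 -1.00
8 316.9 -1.47 -0.52
9 336.9 -1.56 0.01
10 356.9 -1.46 0.54
11 376.9 -1.19 1.01
12 396.9 -0.77 1.36
13 416.9 -0.26 1.54
14 436.9 0.28 1.54
15 456.9 0.79 1.35
16 476.9 1.20 1.00
17 496.9 1.47 0.52
15
0 156.9 1.17 0.04
1 171.9 1.15 -0.26
2 186.9 1.04 -0.55
3 201.9 0.86 -0.80
4 216.9 0.62 -1.00
5 231.9 0.35 -1.12
6 246.9 0.04 -1.17
7 261.9 -0.26 -1.15
8 276.9 -0.55 -1.04
9 291.9 -0.80 -0.86
10 306.9 -1.00 -0.62
11 321.9 -1.12 -0.35
12 336.9 -1.17 -0.04
13 351.9 -1.15 0.26
14 366.9 -1.04 0.55
15 381.9 -0.86 0.80
16 396.9 -0.62 1.00
17 411.9 -0.35 1.12
18 426.9 -0.04 1.17
19 441.9 0.26 1.15
20 456.9 0.55 1.04
21 471.9 0.80 0.86
22 486.9 1.00 0.62
23 501.9 1.12 0.35
```

Emit:
step_arm:
  plan: "0 1.17 0.04 0 0 0 0;0 1.15 -0.26 0 0 0 0;0 1.04 -0.55 0 0 0 0;0 0.86 -0.8 0 0 0 0"

```text
clock: 4.97
tool_pos: [0.507, -0.1311, 0.117]
orientation: [179.8, 0.0, -103.6]
force: [-5.9, 7.7, 8.2]
opening: 0.0213
```

```bash
cat >> h.py <<'E'
AX=np.array([.545,-.104])
def crank():
    o=telemetry.get_obs();k=o["tool_pos"][:2]-AX;r=np.linalg.norm(k);u=k/r;t=np.array([-u[1],u[0]]);f=o["force"]
    print("t %.2f pos %s ang %.1f r %.1fmm  drag %.1f radial %.1f fz %.1f f %s open %.4f yaw %.1f rp %s"%(o["clock"],o["tool_pos"],np.degrees(np.arctan2(k[1],k[0]))%360,r*1000,-f[:2]@t,f[:2]@u,f[2],f,o["opening"],o["orientation"][2],o["orientation"][:2]))
E
python3 -c "
from h import *
crank()"
```

```text
t 4.97 pos [ 0.507  -0.1311  0.117 ] ang 215.5 r 46.7mm  drag 9.8 radial 0.3 fz 8.2 f [-5.9354  7.7465  8.1562] open 0.0213 yaw -103.6 rp [179.8298   0.0334]
```

The drag reads 9.8 N along the path, as described. Next I continue around the circle.

Emit:
step_arm:
  plan: "0 0.62 -1 0 0 0 0;0 0.35 -1.12 0 0 0 0;0 0.04 -1.17 0 0 0 0;0 -0.26 -1.15 0 0 0 0"

```text
clock: 5.3
tool_pos: [0.5484, -0.1498, 0.117]
orientation: [179.8, -0.1, -103.7]
force: [-10.3, 4.4, 8.7]
opening: 0.0215
```

```bash
python3 -c "
from h import *
crank()"
```

```text
t 5.30 pos [ 0.5484 -0.1498  0.117 ] ang 274.2 r 45.9mm  drag 9.9 radial -5.1 fz 8.7 f [-10.2849   4.3986   8.6989] open 0.0215 yaw -103.7 rp [179.7563  -0.0533]
```

Emit:
step_arm:
  plan: "0 -0.55 -1.04 0 0 0 0;0 -0.8 -0.86 0 0 0 0;0 -1 -0.62 0 0 0 0;0 -1.12 -0.35 0 0 0 0"

```text
clock: 5.63
tool_pos: [0.5847, -0.1237, 0.117]
orientation: [179.8, -0.2, -103.7]
force: [-9.2, -5.7, 7.9]
opening: 0.0213
```

```bash
python3 -c "
from h import *
crank()"
```

```text
t 5.63 pos [ 0.5847 -0.1237  0.117 ] ang 333.6 r 44.4mm  drag 9.2 radial -5.7 fz 7.9 f [-9.1862 -5.6859  7.8531] open 0.0213 yaw -103.7 rp [179.7682  -0.1753]
```

Emit:
step_arm:
  plan: "0 -1.17 -0.04 0 0 0 0;0 -1.15 0.26 0 0 0 0;0 -1.04 0.55 0 0 0 0;0 -0.86 0.8 0 0 0 0;0 -0.62 1 0 0 0 0;0 -0.35 1.12 0 0 0 0"

```text
clock: 6.13
tool_pos: [0.564, -0.0642, 0.1173]
orientation: [-179.9, -0.1, -103.6]
force: [5.1, -12.4, -3.9]
opening: 0.0211
```

```bash
python3 -c "
from h import *
crank()"
```

```text
t 6.13 pos [ 0.564  -0.0642  0.1173] ang 64.4 r 44.1mm  drag 9.9 radial -9.0 fz -3.9 f [  5.05   -12.3993  -3.8684] open 0.0211 yaw -103.6 rp [-179.8596   -0.102 ]
```

Emit:
step_arm:
  plan: "0 -0.04 1.17 0 0 0 0;0 0.26 1.15 0 0 0 0;0 0.55 1.04 0 0 0 0;0 0.8 0.86 0 0 0 0"

```text
clock: 6.47
tool_pos: [0.5207, -0.0664, 0.1174]
orientation: [-179.7, 0.2, -103.6]
force: [5.6, 11.1, -1.9]
opening: 0.0215
```

```bash
python3 -c "
from h import *
crank()"
```

```text
t 6.47 pos [ 0.5207 -0.0664  0.1174] ang 123.0 r 44.8mm  drag 10.7 radial 6.3 fz -1.9 f [ 5.563  11.1116 -1.8873] open 0.0215 yaw -103.6 rp [-179.7045    0.2358]
```

Emit:
step_arm:
  plan: "0 1.06 0.68 0 0 0 0;0 1.12 0.35 0 0 0 0;0 1.17 0.04 0 0 0 0"

```text
clock: 6.72
tool_pos: [0.4994, -0.0969, 0.1171]
orientation: [-180.0, 0.2, -103.6]
force: [-1.6, 9.4, 4.8]
opening: 0.0212
```

```bash
python3 -c "
from h import *
crank()"
```

```text
t 6.72 pos [ 0.4994 -0.0969  0.1171] ang 171.1 r 46.1mm  drag 9.0 radial 3.0 fz 4.8 f [-1.6043  9.3679  4.7838] open 0.0212 yaw -103.6 rp [-179.9894    0.1532]
```

Emit:
step_arm:
  plan: "0 1.15 -0.26 0 0 0 0;0 1.04 -0.55 0 0 0 0;0 0.86 -0.8 0 0 0 0"

```text
clock: 6.97
tool_pos: [0.5071, -0.1314, 0.1171]
orientation: [179.9, 0.1, -103.6]
force: [-3.0, 8.9, 5.1]
opening: 0.0214
```

```bash
python3 -c "
from h import *
crank()"
```

```text
t 6.97 pos [ 0.5071 -0.1314  0.1171] ang 215.9 r 46.7mm  drag 8.9 radial -2.8 fz 5.1 f [-2.9639  8.8813  5.0708] open 0.0214 yaw -103.6 rp [179.914   0.071]
```

Emit:
step_arm:
  plan: "0 0.62 -1 0 0 0 0;0 0.35 -1.12 0 0 0 0;0 0.04 -1.17 0 0 0 0"

```text
clock: 7.22
tool_pos: [0.5364, -0.1495, 0.117]
orientation: [179.8, 0.0, -103.7]
force: [-7.9, 7.4, 7.7]
opening: 0.0211
```

```bash
python3 -c "
from h import *
crank()"
```

```text
t 7.22 pos [ 0.5364 -0.1495  0.117 ] ang 259.3 r 46.3mm  drag 9.2 radial -5.8 fz 7.7 f [-7.9183  7.427   7.6569] open 0.0211 yaw -103.7 rp [179.8176   0.01  ]
```

Emit:
step_arm:
  plan: "0 -0.26 -1.15 0 0 0 0;0 -0.55 -1.04 0 0 0 0"

```text
clock: 7.38
tool_pos: [0.5592, -0.1473, 0.1169]
orientation: [179.8, -0.1, -103.7]
force: [-10.0, 2.3, 9.0]
opening: 0.0214
```

```bash
python3 -c "
from h import *
crank()"
```

```text
t 7.38 pos [ 0.5592 -0.1473  0.1169] ang 288.2 r 45.6mm  drag 8.8 radial -5.3 fz 9.0 f [-10.0205   2.3207   8.9787] open 0.0214 yaw -103.7 rp [179.753   -0.0647]
```

Emit:
step_arm:
  plan: "0 -0.8 -0.86 0 0 0 0;0 -1 -0.62 0 0 0 0"

```text
clock: 7.55
tool_pos: [0.5781, -0.134, 0.117]
orientation: [179.8, -0.1, -103.7]
force: [-8.6, -2.8, 7.1]
opening: 0.0211
```

```bash
python3 -c "
from h import *
crank()"
```

```text
t 7.55 pos [ 0.5781 -0.134   0.117 ] ang 317.8 r 44.7mm  drag 7.8 radial -4.5 fz 7.1 f [-8.589  -2.7869  7.0904] open 0.0211 yaw -103.7 rp [179.7784  -0.1425]
```

Emit:
step_arm:
  plan: "0 -1.12 -0.35 0 0 0 0;0 -1.17 -0.04 0 0 0 0"

```text
clock: 7.72
tool_pos: [0.5881, -0.113, 0.1171]
orientation: [179.9, -0.2, -103.6]
force: [-5.5, -7.8, 4.6]
opening: 0.0211
```

```bash
python3 -c "
from h import *
crank()"
```

```text
t 7.72 pos [ 0.5881 -0.113   0.1171] ang 348.2 r 44.0mm  drag 8.8 radial -3.8 fz 4.6 f [-5.5245 -7.8047  4.6119] open 0.0211 yaw -103.6 rp [179.8713  -0.1715]
```

Emit:
step_arm:
  plan: "0 -1.15 0.26 0 0 0 0"

```text
clock: 7.8
tool_pos: [0.5887, -0.1012, 0.1171]
orientation: [179.9, -0.2, -103.6]
force: [-3.1, -8.7, 4.0]
opening: 0.0215
```

```bash
python3 -c "
from h import *
crank()"
```

```text
t 7.80 pos [ 0.5887 -0.1012  0.1171] ang 3.7 r 43.8mm  drag 8.5 radial -3.7 fz 4.0 f [-3.1055 -8.7299  4.0301] open 0.0215 yaw -103.6 rp [179.9282  -0.1686]
```

Emit:
step_arm:
  plan: "0 -1.04 0.55 0 0 0 0"

```text
clock: 7.88
tool_pos: [0.5863, -0.0897, 0.1172]
orientation: [180.0, -0.2, -103.6]
force: [-1.1, -10.0, 1.9]
opening: 0.0214
```

```bash
python3 -c "
from h import *
crank()"
```

```text
t 7.88 pos [ 0.5863 -0.0897  0.1172] ang 19.1 r 43.7mm  drag 9.1 radial -4.3 fz 1.9 f [ -1.0855 -10.0473   1.9217] open 0.0214 yaw -103.6 rp [179.9846  -0.1617]
```

Wound about 10.15 rad so far, and the drag is still 9 N.

Emit:
step_arm:
  plan: "0 -0.86 0.8 0 0 0 0"

```text
clock: 7.97
tool_pos: [0.581, -0.0792, 0.1172]
orientation: [-180.0, -0.1, -103.6]
force: [1.4, -9.5, 0.6]
opening: 0.0214
```

```bash
python3 -c "
from h import *
crank()"
```

```text
t 7.97 pos [ 0.581  -0.0792  0.1172] ang 34.5 r 43.7mm  drag 8.6 radial -4.2 fz 0.6 f [ 1.3733 -9.4537  0.5717] open 0.0214 yaw -103.6 rp [-179.9555   -0.1374]
```

Emit:
step_arm:
  plan: "0 -0.36 0.51 0 0 0 0"

```text
clock: 8.05
tool_pos: [0.5766, -0.0737, 0.1172]
orientation: [-179.9, -0.1, -103.6]
force: [1.9, -7.7, 0.2]
opening: 0.0214
```

```bash
python3 -c "
from h import *
crank()"
```

```text
t 8.05 pos [ 0.5766 -0.0737  0.1172] ang 43.8 r 43.7mm  drag 6.9 radial -3.9 fz 0.2 f [ 1.9165 -7.6648  0.2287] open 0.0214 yaw -103.6 rp [-179.9497   -0.0802]
```

Emit:
step_arm:
  plan: "0 -0.28 0.56 0 0 0 0"

```text
clock: 8.13
tool_pos: [0.5718, -0.0694, 0.1172]
orientation: [-180.0, -0.0, -103.6]
force: [-1.1, -1.9, 1.4]
opening: 0.0211
```

```bash
python3 -c "
from h import *
crank()"
```

```text
t 8.13 pos [ 0.5718 -0.0694  0.1172] ang 52.2 r 43.7mm  drag 0.4 radial -2.2 fz 1.4 f [-1.0534 -1.9411  1.4027] open 0.0211 yaw -103.6 rp [-179.9587   -0.0353]
```

The drag fell to 0.4 N at about 10.7 rad, which matches the predicted 10.7, so I stop here. A look next to verify.

Run:
```python
from h import *
crank()
s=snapshot("scene");d=snapshot("side");crank()
a=cv2.resize(s[195:315,160:410],None,fx=3.2,fy=3.2,interpolation=cv2.INTER_CUBIC)
cv2.imwrite("pics/s2.png",a)
cv2.imwrite("pics/d2.png",cv2.resize(d[165:320,300:480],None,fx=3.5,fy=3.5,interpolation=cv2.INTER_CUBIC))
```

```text
t 8.13 pos [ 0.5718 -0.0694  0.1172] ang 52.2 r 43.7mm  drag 0.4 radial -2.2 fz 1.4 f [-1.0534 -1.9411  1.4027] open 0.0211 yaw -103.6 rp [-179.9587   -0.0353]
t 8.23 pos [ 0.5711 -0.0689  0.1172] ang 53.3 r 43.8mm  drag -1.5 radial -1.7 fz 3.4 f [-2.1918 -0.5125  3.3519] open 0.0212 yaw -103.6 rp [-179.9989    0.0076]
```

View pics/s2.png

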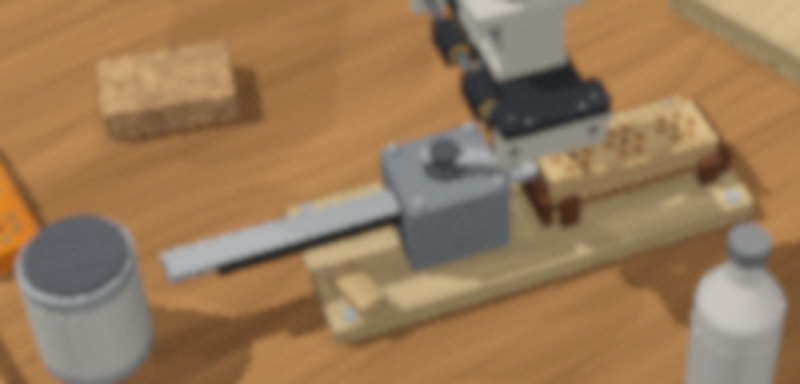

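View pics/d2.png

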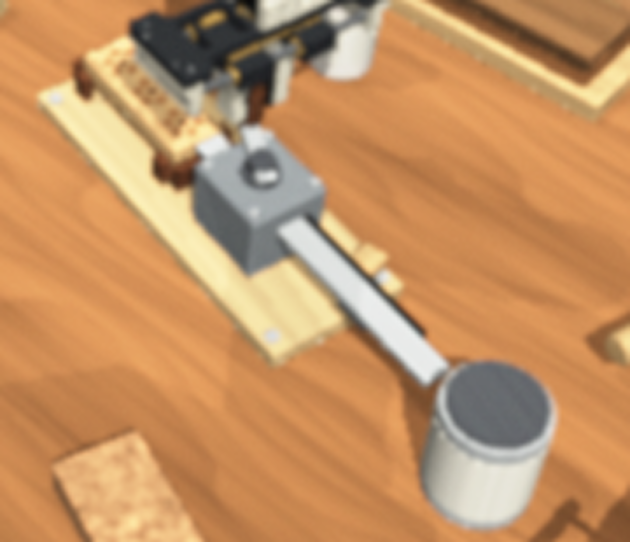

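The picture shows the bar's tip clear of the panel, a gap left between the tail at (165,265) and the tin, and the wedge undisturbed. I release the knob and lift.

Emit:
step_arm:
  plan: "5 0 0 0 0 0 0;5 0 0 0 0 0 0;5 0 0 0 0 0 0;5 0 0 -2 0 0 0;5 0 0 -3 0 0 0;5 0 0 -3 0 0 0;8.7 0 0 0 0 0 0"

```text
clock: 8.82
tool_pos: [0.5752, -0.0694, 0.2026]
orientation: [-179.5, 0.1, -103.6]
force: [1.6, -0.0, 1.1]
opening: 0.0526
```

Run:
```python
from h import *
o=telemetry.get_obs();print(o["clock"],o["tool_pos"],o["orientation"],o["force"],o["opening"])
print(tod([.5795,.0418,.026],o))
```

```text
8.8167 [ 0.5752 -0.0694  0.2026] [-179.5035    0.1176 -103.5745] [ 1.6273 -0.0349  1.0755] 0.05264871222075202
[-10.8722   2.3418  17.6588]
```

Emit:
step_arm:
  plan: "8.7 -3.4 0.4 0 0 0 0;8.7 -3.4 0.4 0 0 0 0;8.7 -3.4 0.4 0 0 0 0;8.7 -3.4 0.4 0 0 0 0;8.7 -3.4 0.4 0 0 0 0;8.7 -3.4 0.3 0 0 0 0;8.7 0 0 0 0 0 0;8.7 0 0 0 0 0 0"

```text
clock: 9.48
tool_pos: [0.5976, 0.1363, 0.1958]
orientation: [180.0, -0.0, -103.5]
force: [-0.5, -0.9, 0.3]
opening: 0.0872
```

Run:
```python
from h import *
o=telemetry.get_obs();print(o["clock"],o["tool_pos"],o["orientation"],o["force"],o["opening"])
c=calibration("wrist");im=snapshot("wrist");cv2.imwrite("pics/w4.png",im);np.savez("w4.npz",**c)
print(tod([.5795,.0418,.026],o))
```

```text
9.4833 [0.5976 0.1363 0.1958] [ 179.965    -0.0138 -103.4823] [-0.514  -0.8766  0.3143] 0.08717554491755268
[ 9.6106 -0.4565 16.978 ]
```

View pics/w4.png

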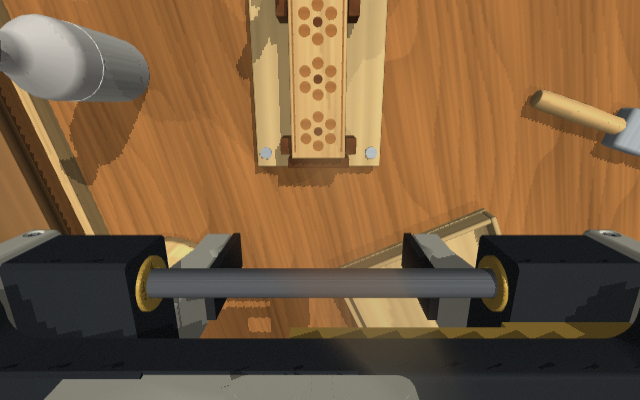

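The panel is now fully uncovered, with its middle medallion at (318,79) and its end edge at row 158, columns 291 to 345.

Run:
```python
from h import *
c=dict(np.load("w4.npz"))
for q in [(318,79),(318,21),(318,131),(292,157),(346,157),(290,20),(346,20)]: print(q,onz(c,q,.056))
m=onz(c,(318,79),.056); print(tod([m[0],m[1],.026]))
```

```text
(318, 79) [0.5788 0.0425 0.056 ]
(318, 21) [ 0.5681 -0.0019  0.056 ]
(318, 131) [0.5894 0.0859 0.056 ]
(292, 157) [0.6187 0.1035 0.056 ]
(346, 157) [0.5696 0.1153 0.056 ]
(290, 20) [ 0.5906 -0.008   0.056 ]
(346, 20) [0.5452 0.0029 0.056 ]
[ 9.4362 -0.3817 16.9916]
```

Emit:
step_arm:
  plan: "8.7 3.2 -0.14 0 0 0 0;8.7 3.2 -0.14 0 0 0 0;8.7 3.1 -0.14 2 0 0 0;8.7 0 0 3 0 0 0;8.7 0 0 3 0 0 0;8.7 0 0 2 0 0 0;8.7 0 0 0 0 0 0;8.7 0 0 0 0 0 0"

```text
clock: 10.2
tool_pos: [0.5786, 0.0398, 0.0962]
orientation: [179.9, -0.1, -103.7]
force: [-0.1, 0.5, 1.1]
opening: 0.0872
```

Run:
```python
from h import *
o=telemetry.get_obs();print(o["clock"],o["tool_pos"],o["orientation"],o["force"],o["opening"])
print(tod([.579,.042,.026],o))
```

```text
10.2 [0.5786 0.0398 0.0962] [ 179.9084   -0.0869 -103.6887] [-0.063   0.5457  1.0766] 0.08723732715714744
[-0.2289  0.002   7.0149]
```

Emit:
step_arm:
  plan: "8.7 -0.2 0 2 0 0 0;8.7 0 0 2 0 0 0;8.7 0 0 1.5 0 0 0;8.7 0 0 1 0 0 0;8.7 0 0 0.4 0 0 0;8.7 0 0 0 0 0 0"

```text
clock: 10.7
tool_pos: [0.58, 0.043, 0.0279]
orientation: [-180.0, -0.0, -103.6]
force: [-1.1, -0.5, -0.8]
opening: 0.0869
```

Emit:
step_arm:
  plan: "6 0 0 0 0 0 0;5.5 0 0 0 0 0 0;5.2 0 0 0 0 0 0;4 0 0 0 0 0 0;3 0 0 0 0 0 0;3 0 0 0 0 0 0;3 0 0 0 0 0 0;3 0 0 0 0 0 0"

```text
clock: 11.37
tool_pos: [0.5796, 0.0431, 0.0277]
orientation: [180.0, -0.0, -103.6]
force: [-0.8, 1.6, 3.3]
opening: 0.0497
```

Run:
```python
from h import *
o=telemetry.get_obs();print(o["clock"],o["tool_pos"],o["orientation"],o["force"],o["opening"],o["joint_pos"])
```

```text
11.3667 [0.5796 0.0431 0.0277] [ 180.       -0.002  -103.6187] [-0.829   1.6103  3.2766] 0.04967491314738832 [ 23.5241  23.4119 -24.6924   0.0024 -41.8969 -37.1446]
```

Emit:
step_arm:
  plan: "3 0 0 -0.2 0 0 0;3 0 0 -0.4 0 0 0;3 0 0 -0.6 0 0 0;3 0 0 -0.8 0 0 0;3 0 0 -1 0 0 0;3 0 0 -1 0 0 0;3 0 0 -1 0 0 0;3 0 0 -1 0 0 0;3 0 0 -1 0 0 0;3 0 0 -1 0 0 0;3 0 0 -1 0 0 0;3 0 0 -0.5 0 0 0"

```text
clock: 12.37
tool_pos: [0.5802, 0.0432, 0.1244]
orientation: [-179.9, 0.0, -103.6]
force: [0.2, -0.6, -1.4]
opening: 0.0497
```

Run:
```python
from h import *
o=telemetry.get_obs();print(o["clock"],o["tool_pos"],o["orientation"],o["force"],o["moment"],o["opening"])
s=snapshot("scene");w=snapshot("wrist")
cv2.imwrite("pics/s3.png",np.vstack([cv2.resize(s[150:300,160:460],(800,400),interpolation=cv2.INTER_CUBIC)]));cv2.imwrite("pics/w5.png",w)
print(tod([.4995,.329,.12],o))
```

```text
12.3667 [0.5802 0.0432 0.1244] [-179.9079    0.0493 -103.6087] [ 0.1609 -0.5795 -1.4248] [ 0.1556 -0.105  -0.0365] 0.049702447185250645
[-25.8739  14.569    0.4402]
```

View pics/s3.png

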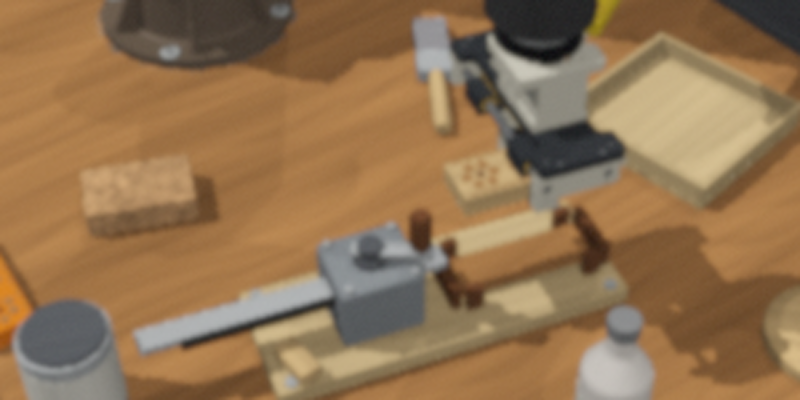

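The panel is up and level at 49.7 mm opening. But I gripped it low: the fingertips reach about 6 mm below its underside, so in the tray it would have to drop that far. I'll lower it straight back into its bed, which is the exact reverse of the lift, and grip it higher, then lay it down without a drop.

Emit:
step_arm:
  plan: "3 0 0 1 0 0 0;3 0 0 1.5 0 0 0;3 0 0 1.5 0 0 0;3 0 0 1.5 0 0 0;3 0 0 1.3 0 0 0;3 0 0 0.8 0 0 0;3 0 0 0.4 0 0 0;3 0 0 0 0 0 0;3 0 0 0 0 0 0"

```text
clock: 13.22
tool_pos: [0.5797, 0.0431, 0.0424]
orientation: [180.0, -0.0, -103.6]
force: [0.2, 1.6, -0.6]
opening: 0.0503
```

Run:
```python
from h import *
o=telemetry.get_obs();print(o["clock"],o["tool_pos"],o["orientation"],o["force"],o["moment"],o["opening"])
```

```text
13.2167 [0.5797 0.0431 0.0424] [ 179.9849   -0.0219 -103.6146] [ 0.1542  1.5885 -0.6312] [ 0.1049 -0.1121 -0.0188] 0.05029592172035659
```

Emit:
step_arm:
  plan: "3 0 0 0.4 0 0 0;3 0 0 0.4 0 0 0;3 0 0 0.3 0 0 0;3 0 0 0.2 0 0 0;3 0 0 0.1 0 0 0;3 0 0 0 0 0 0;3 0 0 0 0 0 0"

```text
clock: 13.8
tool_pos: [0.5796, 0.0431, 0.0286]
orientation: [-180.0, -0.0, -103.6]
force: [-0.3, 0.0, -1.5]
opening: 0.0498
```

Run:
```python
from h import *
o=telemetry.get_obs();print(o["clock"],o["tool_pos"],o["orientation"],o["force"],o["moment"],o["opening"])
```

```text
13.8 [0.5796 0.0431 0.0286] [-179.9998   -0.0012 -103.6232] [-0.2768  0.0135 -1.5297] [ 0.1165 -0.1169 -0.0034] 0.04984626955934889
```

Emit:
step_arm:
  plan: "3 0 0 0.1 0 0 0;3 0 0 0 0 0 0;6.5 0 0 0 0 0 0;6.5 0 0 0 0 0 0;6.5 0 0 0 0 0 0;6.5 0 0 -0.6 0 0 0;6.5 0 0 -0.6 0 0 0;6.5 0 0 0 0 0 0;6.5 0 0 0 0 0 0"

```text
clock: 14.55
tool_pos: [0.5801, 0.0433, 0.0404]
orientation: [-179.9, 0.1, -103.6]
force: [-0.6, 0.3, -0.1]
opening: 0.0649
```

Run:
```python
from h import *
o=telemetry.get_obs();print(o["clock"],o["tool_pos"],o["orientation"],o["force"],o["moment"],o["opening"])
s=snapshot("side");cv2.imwrite("pics/d3.png",cv2.resize(s[145:275,300:450],None,fx=4,fy=4,interpolation=cv2.INTER_CUBIC))
s=snapshot("scene");cv2.imwrite("pics/s4.png",cv2.resize(s[195:315,160:410],None,fx=3.2,fy=3.2,interpolation=cv2.INTER_CUBIC))
```

```text
14.55 [0.5801 0.0433 0.0404] [-179.9248    0.0531 -103.6202] [-0.6362  0.2763 -0.0989] [ 0.0748 -0.0503 -0.0083] 0.06486908138336903
```

View pics/d3.png

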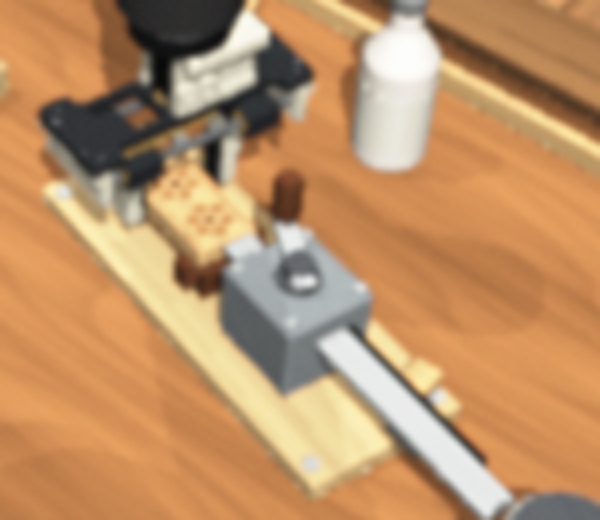

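View pics/s4.png

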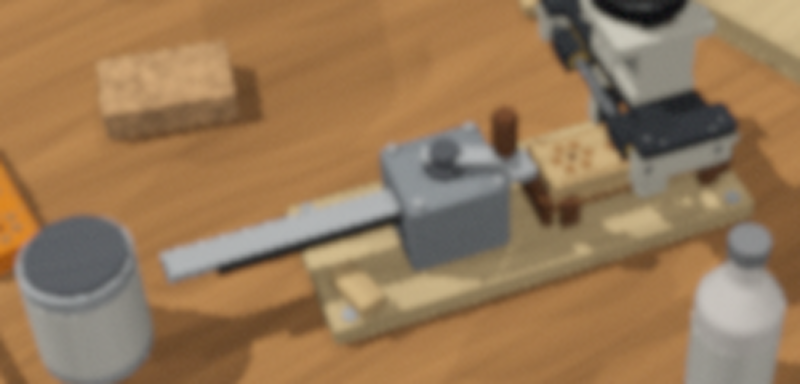

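The panel is back flat in its bed, and the tin, wedge and bar haven't moved. Next: close higher up and lift.

Emit:
step_arm:
  plan: "5.5 0 0 0 0 0 0;5.2 0 0 0 0 0 0;4 0 0 0 0 0 0;3 0 0 0 0 0 0;3 0 0 0 0 0 0;3 0 0 0 0 0 0;3 0 0 0 0 0 0"

```text
clock: 15.23
tool_pos: [0.5795, 0.0431, 0.0394]
orientation: [180.0, -0.0, -103.6]
force: [-0.4, 0.2, -0.6]
opening: 0.0496
```

Emit:
step_arm:
  plan: "3 0 0 -0.2 0 0 0;3 0 0 -0.4 0 0 0;3 0 0 -0.6 0 0 0;3 0 0 -0.8 0 0 0;3 0 0 -1 0 0 0;3 0 0 -1 0 0 0;3 0 0 -1 0 0 0;3 0 0 -1 0 0 0;3 0 0 -1 0 0 0;3 0 0 -1 0 0 0;3 0 0 -1 0 0 0;3 0 0 -0.5 0 0 0"

```text
clock: 16.23
tool_pos: [0.5802, 0.0432, 0.1364]
orientation: [-179.9, 0.1, -103.6]
force: [-0.2, 0.5, -2.3]
opening: 0.0498
```

Run:
```python
from h import *
o=telemetry.get_obs();print(o["clock"],o["tool_pos"],o["orientation"],o["force"],o["moment"],o["opening"])
print(tod([.4995,.329,.12],o))
```

```text
16.2333 [0.5802 0.0432 0.1364] [-179.9063    0.0509 -103.6146] [-0.1648  0.5359 -2.2792] [ 0.1206 -0.1453  0.0108] 0.049804188795591425
[-25.8713  14.5747   1.6411]
```

Emit:
step_arm:
  plan: "3 -1.5 0.85 0 0 0 0;3 -2 1.12 0 0 0 0;3 -2.4 1.35 0 0 0 0;3 -2.5 1.4 0 0 0 0;3 -2.5 1.4 0 0 0 0;3 -2.5 1.4 0 0 0 0;3 -2.5 1.4 0 0 0 0;3 -2.5 1.4 0 0 0 0;3 -2.5 1.4 0 0 0 0;3 -2.3 1.3 0 0 0 0;3 -1.7 1 0 0 0 0;3 -1 0.55 0 0 0 0"

```text
clock: 17.23
tool_pos: [0.4983, 0.3312, 0.1346]
orientation: [180.0, 0.0, -103.5]
force: [0.1, -0.2, -1.2]
opening: 0.0501
```

Emit:
step_arm:
  plan: "3 0 0 0 0 0 -5;3 0 0 0 0 0 -5;3 0 0 0 0 0 -5;3 0 0 0 0 0 -5;3 0 0 0 0 0 -4.6;3 0 0 0 0 0 0;3 0 0 0 0 0 0"

```text
clock: 17.82
tool_pos: [0.499, 0.3288, 0.1345]
orientation: [180.0, -0.0, -79.2]
force: [0.3, 0.2, -1.8]
opening: 0.0496
```

Run:
```python
from h import *
o=telemetry.get_obs();print(o["clock"],o["tool_pos"],o["orientation"],o["force"],o["moment"],o["opening"])
s=snapshot("side");cv2.imwrite("pics/d4.png",cv2.resize(s[85:235,180:360],None,fx=3.8,fy=3.8,interpolation=cv2.INTER_CUBIC))
s=snapshot("scene");cv2.imwrite("pics/s5.png",cv2.resize(s[115:245,340:500],None,fx=4,fy=4,interpolation=cv2.INTER_CUBIC))
print(tod([.4995,.329,.0125],o))
```

```text
17.8167 [0.499  0.3288 0.1345] [179.9839  -0.0089 -79.1861] [ 0.315   0.1709 -1.8136] [ 0.0239 -0.0342  0.0174] 0.049607344208610654
[-0.0096 -0.0542 12.2037]
```

View pics/d4.png

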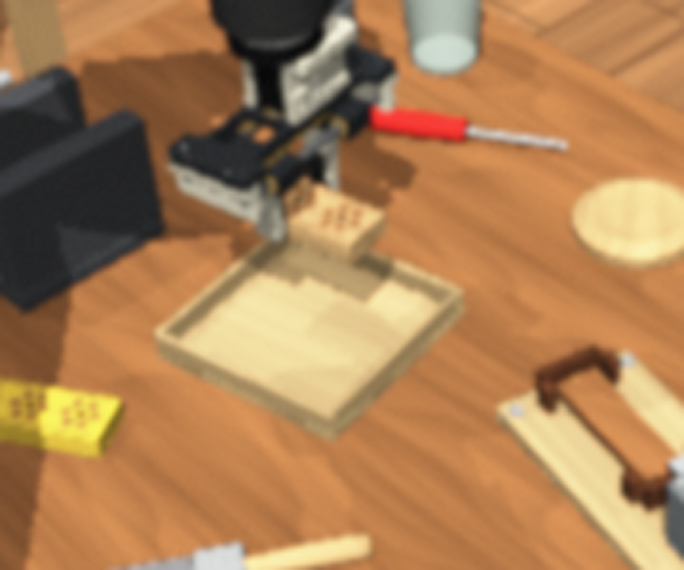

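View pics/s5.png

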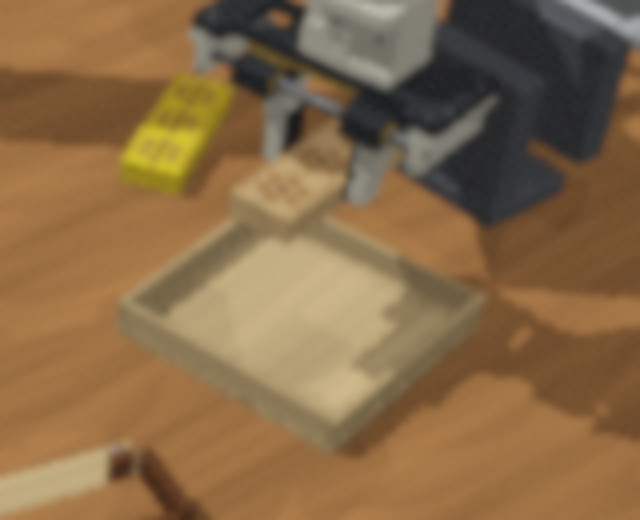

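Run:
```python
from h import *
S,D=calibration("scene"),calibration("side")
print("vise base corner scene",onz(S,(490/4+340,220/4+115),0),onz(S,(400/4+340,155/4+115),0))
print("vise base corners side",onz(D,(22/3.8+180,305/3.8+85),0),onz(D,(163/3.8+180,235/3.8+85),0))
```

```text
vise base corner scene [0.4929 0.5486 0.    ] [0.3893 0.5558 0.    ]
vise base corners side [0.3451 0.5469 0.    ] [0.493  0.5347 0.    ]
```

The vise starts at y≥0.535, clear of the hand. Lowering the panel into the tray now.

Emit:
step_arm:
  plan: "3 0 -0.05 1 0 0 0;3 0 0 1.5 0 0 0;3 0 0 1.5 0 0 0;3 0 0 1.5 0 0 0;3 0 0 1.5 0 0 0;3 0 0 1.5 0 0 0;3 0 0 1 0 0 0;3 0 0 1 0 0 0;3 0 0 0.7 0 0 0;3 0 0 0.5 0 0 0;3 0 0 0 0 0 0;3 0 0 0 0 0 0"

```text
clock: 18.92
tool_pos: [0.4996, 0.3293, 0.0177]
orientation: [-180.0, -0.0, -79.0]
force: [-0.9, 1.1, -1.7]
opening: 0.05
```

Emit:
step_arm:
  plan: "3 0 0 0.1 0 0 0;3 0 0 0.1 0 0 0;3 0 0 0.05 0 0 0;3 0 0 0 0 0 0"

```text
clock: 19.25
tool_pos: [0.4996, 0.3293, 0.0153]
orientation: [-180.0, 0.0, -79.0]
force: [0.3, 0.1, -1.2]
opening: 0.0499
```

Emit:
step_arm:
  plan: "3 0 0 0.1 0 0 0;3 0 0 0.1 0 0 0;3 0 0 0 0 0 0"

```text
clock: 19.5
tool_pos: [0.4994, 0.3292, 0.0129]
orientation: [180.0, -0.0, -79.0]
force: [0.1, -0.2, -0.7]
opening: 0.0498
```

Emit:
step_arm:
  plan: "3 0 0 0.07 0 0 0;3 0 0 0 0 0 0;3 0 0 0 0 0 0"

```text
clock: 19.75
tool_pos: [0.4995, 0.3292, 0.0123]
orientation: [180.0, -0.0, -79.0]
force: [-0.2, -0.5, -1.0]
opening: 0.0496
```

Emit:
step_arm:
  plan: "3 0 0 0.06 0 0 0;3 0 0 0 0 0 0;3 0 0 0 0 0 0"

```text
clock: 20.0
tool_pos: [0.4994, 0.3292, 0.0117]
orientation: [180.0, -0.0, -79.0]
force: [0.6, -0.1, -1.2]
opening: 0.0498
```

Emit:
step_arm:
  plan: "3 0 0 0.06 0 0 0;3 0 0 0 0 0 0;3 0 0 0 0 0 0"

```text
clock: 20.25
tool_pos: [0.4996, 0.3293, 0.0114]
orientation: [-180.0, 0.0, -79.0]
force: [-1.2, 0.6, 1.1]
opening: 0.0501
```

The vertical force turned positive (+1.1 N) at TCP 11.4 mm, just where floor contact was expected. Releasing.

Emit:
step_arm:
  plan: "5.2 0 0 0 0 0 0;5.5 0 0 0 0 0 0;6 0 0 0 0 0 0;6.6 0 0 0 0 0 0;6.6 0 0 0 0 0 0;6.6 0 0 -0.5 0 0 0;6.6 0 0 -1 0 0 0;6.6 0 0 -2 0 0 0;6.6 0 0 -3 0 0 0;6.6 0 0 -3 0 0 0;6.6 0 0 -3 0 0 0;6.6 0 0 -3 0 0 0"

```text
clock: 21.25
tool_pos: [0.4994, 0.3291, 0.1689]
orientation: [-180.0, 0.0, -79.0]
force: [0.3, 0.2, -0.5]
opening: 0.0662
```

Emit:
step_arm:
  plan: "6.6 -3 0 -1 0 0 0;6.6 -3 0 0 0 0 0;6.6 -3 0 0 0 0 0;6.6 -2 0 0 0 0 0;6.6 0 0 0 0 0 0;6.6 0 0 0 0 0 0;6.6 0 0 0 0 0 0"

```text
clock: 21.83
tool_pos: [0.4784, 0.4367, 0.1762]
orientation: [180.0, -0.0, -79.0]
force: [0.2, -0.7, 0.3]
opening: 0.0662
```

Run:
```python
from h import *
o=telemetry.get_obs();print(o["clock"],o["tool_pos"],o["orientation"],o["force"],o["opening"])
c=calibration("wrist");cv2.imwrite("pics/w6.png",snapshot("wrist"));np.savez("w6.npz",**c)
s=snapshot("scene");cv2.imwrite("pics/s6.png",s);d=snapshot("side");cv2.imwrite("pics/d6.png",d)
```

```text
21.8333 [0.4784 0.4367 0.1762] [179.9748  -0.0294 -79.0074] [ 0.1636 -0.738   0.3066] 0.06622648632291099
```

View pics/w6.png

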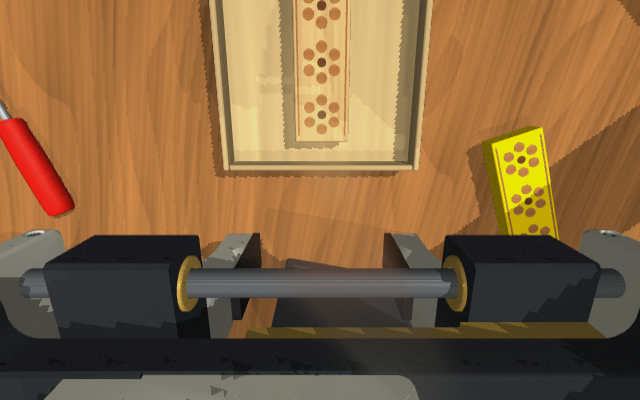

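View pics/s6.png

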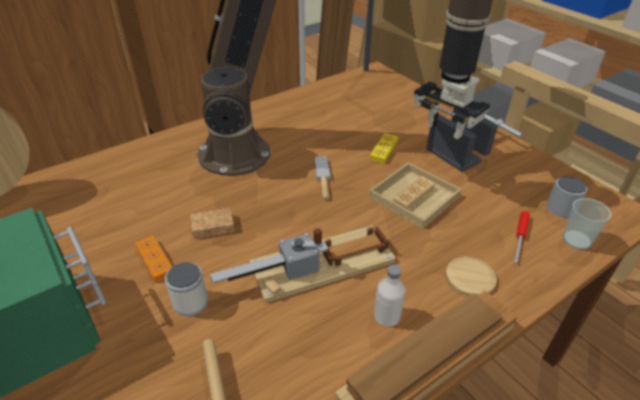

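View pics/d6.png

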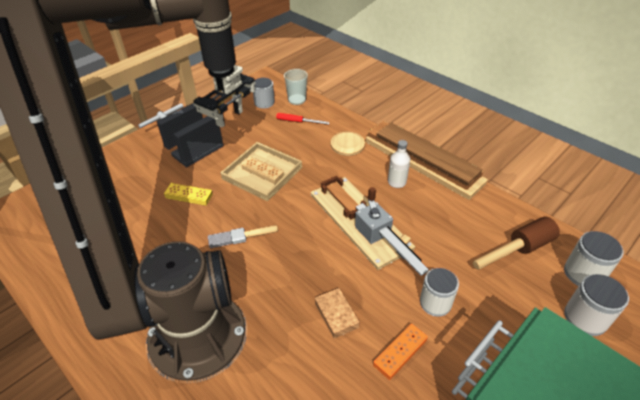

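The panel lies face up in the middle of the tray, with its medallions at wrist (321,62) and (321,115). The hand is free. I compare the tin and wedge with the first pictures, then hand in.

Run:
```python
from h import *
for a,b,box in [("scene0","s6",(160,255,55,60)),("side0","d6",(415,262,50,58)),("scene0","s6",(258,272,30,25)),("side0","d6",(392,230,25,20))]:
    A=cv2.imread(f"pics/{a}.png",0).astype(np.float32);B=cv2.imread(f"pics/{b}.png",0).astype(np.float32)
    x,y,w,h=box;print(a,box,cv2.phaseCorrelate(A[y:y+h,x:x+w],B[y:y+h,x:x+w],cv2.createHanningWindow((w,h),cv2.CV_32F)))
c=dict(np.load("w6.npz"));print("panel mid",onz(c,(321,62),.028), "bed in tray centre .4995,.329")
A=[cv2.imread(f"pics/{n}.png")[250:320,155:300] for n in("scene0","s6")]
cv2.imwrite("pics/cmp.png",cv2.resize(np.hstack(A),None,fx=2.7,fy=2.7,interpolation=cv2.INTER_CUBIC))
```

```text
scene0 (160, 255, 55, 60) ((0.12066784415923593, -0.04067542325081419), 0.9120243692398071)
side0 (415, 262, 50, 58) ((0.022868907648042835, 0.14759621121071476), 0.757025161743164)
scene0 (258, 272, 30, 25) ((0.0886564866737718, 0.1792629235986869), 0.642398611386617)
side0 (392, 230, 25, 20) ((0.3142856048168472, 0.06648075590640445), 0.66010791015625)
panel mid [0.5007 0.3282 0.028 ] bed in tray centre .4995,.329
```

View pics/cmp.png

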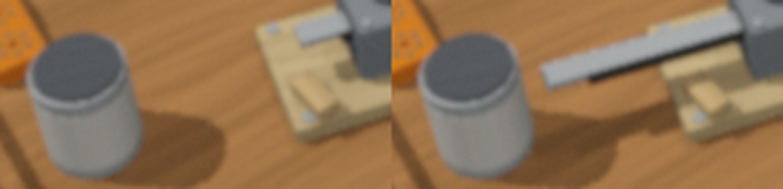

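The tin and wedge haven't moved (0.3 px or less, apart from the bar's new shadow), and there's a gap between the tail and the tin. The panel is within 2 mm of the tray's centre, so I hand in.

```bash
python3 -c "
from h import *
print(workorder.close_job(), telemetry.get_obs()['clock'])"
```

```text
the job is handed in; nothing more can be done
the job is handed in; nothing more can be done
```

The panel is lying flat, carved face up, within 2 mm of the tray's centre, and I handed the job in at about 22 s of the 72 s allowed. No verdict was reported.

- **Crank:** I wound it anticlockwise until the drag fell from about 9 N to 0.4 N, at about 10.7 rad. That matched the 10.7 rad I had worked out from the pictures, and I stopped there.
- **Panel:** My first grip was too low: the fingertips reached about 6 mm below the panel, so it would have had to drop that far into the tray. I lowered it straight back into its bed, gripped it higher and lifted it again. It then touched the tray floor at about 1 N before I let go.
- **Last checks:** In both fixed cameras the tin and the offcut show shifts of 0.3 px or less, which is no visible movement. There is still a gap between the bar's tail and the tin. The hand is clear of everything, with the force reading under 1 N.
- **What disagreed:** While cranking, the knob's path came out about 1.5 mm off my estimate of the axis. This added up to 9 N of sideways force on the knob. None of the last checks failed.

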